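# Strip a swing-out centrifuge rotor for washing

## Task

Strip the centrifuge rotor for washing: unscrew its clear lid by the black knob (an ordinary right-hand thread, about one full turn), lift it clear and lay it flat, knob up, in the middle of the grey mat. Then lift every bucket that hangs in the rotor up out of its notches and stand them all upright in the white wash tray, and leave the other things on the bench as they are.

Things in the scene. Friction and masses are not known exactly. Their poses are not given: they have to be found in the camera images.
- rotor: steel swing-out rotor on a grey stand, fixed, does not turn. Origin: its axis at the bench top, z up. Four pockets, centres 68 mm from the axis along its own +x, +y, -x, -y, where buckets may hang (underside 29 mm above the bench). A bucket's pins lie in notches open at the top: it must rise 12 mm to be free. Rotor, mat and tray stand side by side in any order.
- post (a point): centre of the top of the rotor's threaded steel post, 171 mm above the bench; 39 mm over its threads. Below 141 mm the hub is 50 mm in diameter. The rest of the rotor is no higher than 102 mm.
- lid: clear round rotor lid, 176 mm in diameter, 5 mm thick, 0.18 kg, with a black fluted knob. Origin: centre of its flat underside, z up (141 mm above the bench when screwed down, over the bucket knobs). Loosens anticlockwise seen from above; rises 17 mm per turn, comes free after 5.5 to 6.3 rad; turning on does no harm. Stays put between turns. Once free, lift it 20 mm more to clear the post.
- knob (a point): centre of the top face of the lid's round black knob, 42 mm above the lid's origin. Knob: 52 mm in diameter (55 over the flutes), 37 mm tall. Turns easily.
- bucket_1: capped metal centrifuge bucket 1 of up to 4 (absent: None), 0.22 kg. Origin: centre of its flat underside, z up. 42 mm in diameter, 78 mm high, thick bottom; grip the round blue knob on its cap: 22 mm in diameter, 78 to 108 mm above the origin. Two trunnion pins 66 mm up, along its y axis, 8 mm thick, 68 mm over their ends; it hangs in the rotor by them, free to swing. Stands by itself.
- bucket_2: capped metal centrifuge bucket 2 of up to 4 (absent: None), 0.22 kg. Origin: centre of its flat underside, z up. 42 mm in diameter, 78 mm high, thick bottom; grip the round blue knob on its cap: 22 mm in diameter, 78 to 108 mm above the origin. Two trunnion pins 66 mm up, along its y axis, 8 mm thick, 68 mm over their ends; it hangs in the rotor by them, free to swing. Stands by itself.
- bucket_3: capped metal centrifuge bucket 3 of up to 4 (absent: None), 0.22 kg. Origin: centre of its flat underside, z up. 42 mm in diameter, 78 mm high, thick bottom; grip the round blue knob on its cap: 22 mm in diameter, 78 to 108 mm above the origin. Two trunnion pins 66 mm up, along its y axis, 8 mm thick, 68 mm over their ends; it hangs in the rotor by them, free to swing. Stands by itself.
- bucket_4: capped metal centrifuge bucket 4 of up to 4 (absent: None), 0.22 kg. Origin: centre of its flat underside, z up. 42 mm in diameter, 78 mm high, thick bottom; grip the round blue knob on its cap: 22 mm in diameter, 78 to 108 mm above the origin. Two trunnion pins 66 mm up, along its y axis, 8 mm thick, 68 mm over their ends; it hangs in the rotor by them, free to swing. Stands by itself.
- mat: grey absorbent mat, 220 x 220 mm, 4 mm thick, lying fixed on the bench. Origin at the centre of its underside.
- tray: white plastic wash tray, loose, 220 x 220 mm outside, walls 5 mm thick and 26 mm high, floor 5 mm thick. Origin at the centre of its underside; x and y along its sides.
- wash_bottle: bystander: white wash bottle with red cap, 64 x 78 x 197 mm. Origin at the centre of its underside.
- standard: bystander: small white bottle with a white cap and a pale yellow label, 47 mm in diameter, 92 mm high. Origin at the centre of its underside.
- timer: bystander: flat white countdown timer, 62 x 62 x 18 mm. Origin at the centre of its underside.

How it is judged:
By the outcome, as a careful person would: the job done as asked, in the order asked, and still so for the second after the job is handed in, with the robot touching nothing.
Of bucket_1, bucket_2, bucket_3, bucket_4 only 2 to 4 are there at a start; the rules pass over those that are not, and their reading is None.
At some moment in a run one of tray may be knocked a few centimetres aside while the robot is not near it.
It also fails if it takes over 210 s, if anything falls off the work surface, if the arm or the gripper's body presses on something with over 40 N, if the wrist force passes 120 N, or if a joint passes its speed limit or range.

## Robot

A 7-joint arm with a two-finger parallel gripper is mounted at the origin on a cart in front of the work surface, level with it; the furniture and walls round the work are solid. World frame = base frame: x ahead of the robot, y to its left, z up, the work surface at z = 0. Lengths are in m, angles in degrees, forces in N, time in s.
With the tool pointing down it reaches from about 0.425 to 0.875 m from the base axis. Payload 4.7 kg.
Tool frame: the origin (TCP) lies at the very end of the fingers, on their centre line; the grasp point (between the pads) lies 19 mm behind it; z points along the fingers, y is the direction in which the jaws open and shut (so a half turn about z gives the same grasp; the last joint's range is limited). The gripper opens to 87 mm and grips with 3 to 60 N. Pads are 19 mm wide; open, the fingers measure 117 mm over their backs; the gripper's body (75 mm by 190 mm) begins 51 mm behind the grasp point.
Start: joints at [67.328, 18.392, -4.016, 83.108, 1.295, 78.541, -3.26], TCP at [0.259, -0.596, 0.223] pointing down, gripper open.
Joint ranges: [-163.93, 163.93], [-17.29, 119.83], [-79.2, 71.16], [3.27, 140.29], [-89.18, 269.18], [5.43, 117.66], [-154.24, 154.24]. Speed limits (degrees/s): [147.25, 147.25, 180, 180, 180, 180, 180].

## Interface

Orientations are given as [roll, pitch, yaw] about the fixed x, y, z axes, in that order (R = Rz(yaw) Ry(pitch) Rx(roll)).
In Python, from cell import monitor, read_camera, camera_info, env, look_for gives the robot as it stands.
- The arm moves only by the tool servo_tool, never from a script. Its argument "commands" is one flat list of numbers, 6 for each row, row after row: the shift along the tool's x, y, z in mm, then the turn, a rotation vector about the tool's x, y, z in degrees. A call has 1 to 10 rows; each row shifts and turns the commanded pose from where the row before left it, along the tool's axes as they then stand; what a row does not reach is not made up. A row lasts 1/10 s, in which the tool goes at most 50 mm and 8.59 degrees, less where a joint would pass 70% of its speed; a pose out of reach is approached as far as the arm can. A call is refused whole if a number of a shift passes 50 or a number of a turn 8.59, either way. A call with a gripper value outside its range is refused whole. "jaw" is the finger opening in mm, from 0 to 87, set as the call begins (left out, the last holds). The fingers move at their own pace and stop on an object; "newtons" is the grip in N (left out, the last holds). Time passes only in rows, so rows that do not move let the fingers close. It gives the time, the measured TCP pose, the force and the opening at its end, in the units of the state.
- monitor.get_obs(): the state, without advancing time (a new reading comes with each control period).
- read_camera(name): name is "scene" or "top"; returns (picture, depth): 384x512x3 uint8, red, green, blue; 384x512 float32, m along the optical axis (not along the pixel's ray), 0 where there is no reading.
- camera_info(name): a dict with "camera_matrix" (3x3 intrinsics, pixels), "k1" (the pictures are not rectified: a ray, as slopes to the right and down, at radius r is drawn at 1 + k1 r^2 times it, then the intrinsics apply), "R" (3x3) and "t" (3): a world point X has camera coordinates R X + t. Camera axes: x right, y down, z forward; pixel columns grow to the right and rows downward; lengths in m; the calibration is good to about 2 mm. A picture is of the moment at which its call begins. camera_info takes no time and is no camera call.
- env.sign_off(): hands the job in, once; it reports no verdict.
Trained networks look in the newest picture that a camera, given by its name, has taken for a name from the list of things; names that differ only in an ending like _2 or _b are one class to them, and where a whole thing is asked for, a point or a joint stands for the part that bears it (a point fixed in the world has none). Each returns a list of dicts, best first, with "conf" (0 to 1); they miss things now and then, are a little off and sometimes report something else, mostly with a low value. They report only what shows in the picture. A call takes as long as a camera call.
- look_for(camera, label): "box" ([left, top, width, height] in pixels, round what is visible of it).
The state is a dict: "time_s": time; "qpos": joint angles; "joint_velocities": joint speeds; "effort": joint torques, N m; "tool_pos": TCP position; "tool_rot": TCP orientation; "force": force on the tool from outside, world axes, zero at the start; "wrist_torque": the same for the moment, N m; "grip_width": finger opening in m.
Only numpy, scipy, OpenCV 4.12 (cv2) and the standard library are available. Lean on these libraries where they do the work, as an engineer would, in place of code of your own. Each camera call takes 0.05 s, during which the arm holds its last target.

## Working session

There is one attempt and no reset: what is moved stays moved. The work goes in short steps, Python scripts to look and compute and a tool call to move; the robot and the scene stay as the last step left them, time stands still between calls to the robot, and variables do not carry over. Pictures are saved under pics/ and viewed, and the job is handed in when it is done.

Besides the shell and the picture viewer there is one more tool, called after "Call:" as name(argument=value, ...), one argument or row to a line, values as JSON. servo_tool: Moves the arm, as the interface text tells. Its arguments: {"type":"object","properties":{"commands":{"type":"array","items":{"type":"number"}},"jaw":{"type":"number"},"newtons":{"type":"number"}},"required":["commands"]}

```bash
ls; mkdir -p pics; cat > h.py <<'E'
import numpy as np, cv2
from cell import monitor, read_camera, camera_info, env, look_for
def snap(n,f):
    p,d=read_camera(n); cv2.imwrite('pics/'+f,cv2.cvtColor(p,cv2.COLOR_RGB2BGR)); np.save(f'pics/{n}_d.npy',d); np.save(f'pics/{n}_p.npy',p); return p,d
def ray(n,uv):
    c=camera_info(n);K=np.array(c['camera_matrix'],float);k=c['k1']
    uv=np.atleast_2d(np.array(uv,float))
    xd=(uv-[K[0,2],K[1,2]])/[K[0,0],K[1,1]]
    x=xd.copy()
    for _ in range(30): x=xd/(1+k*(x**2).sum(1,keepdims=True))
    return np.c_[x,np.ones(len(x))],np.array(c['R']),np.array(c['t'])
def back(n,uv,dep):
    r,R,t=ray(n,uv); return (r*np.atleast_1d(dep)[:,None]-t)@R
def onz(n,uv,z):
    r,R,t=ray(n,uv); d=r@R; o=-t@R; return o+d*((z-o[2])/d[:,2])[:,None]
def proj(n,X):
    c=camera_info(n);K=np.array(c['camera_matrix'],float);X=np.atleast_2d(X)@np.array(c['R']).T+np.array(c['t'])
    x=X[:,:2]/X[:,2:]; x=x*(1+c['k1']*(x**2).sum(1,keepdims=True)); return x*[K[0,0],K[1,1]]+[K[0,2],K[1,2]]
def cloud(n,d):
    h,w=d.shape; u,v=np.meshgrid(np.arange(w),np.arange(h)); P=back(n,np.c_[u.ravel(),v.ravel()],d.ravel()); P[d.ravel()==0]=np.nan; return P.reshape(h,w,3)
E
python3 - <<'E'
from h import *
np.set_printoptions(precision=4,suppress=True)
for n in ('scene','top'):
    p,d=snap(n,n+'0.png'); c=camera_info(n); print(n,c['camera_matrix'],c['k1'],-np.array(c['t'])@np.array(c['R']),d.min(),d.max())
    for l in ['rotor','lid','knob','bucket_1','mat','tray','wash_bottle','standard','timer']:
        print(l,[(np.round(x['box']).astype(int).tolist(),round(x['conf'],2)) for x in look_for(n,l)][:5])
print(monitor.get_obs())
E
```

```text
pics
scene [[447.1535   0.     256.4963]
 [  0.     447.1535 194.596 ]
 [  0.       0.       1.    ]] 0.04025697173543527 [-0.211   1.1266  1.348 ] 0.0 3.9998438
rotor [([198, 250, 46, 34], 0.61)]
lid [([193, 227, 48, 36], 0.64)]
knob [([194, 226, 50, 32], 0.74)]
bucket_1 [([226, 254, 15, 21], 0.75), ([202, 259, 17, 19], 0.66)]
mat [([221, 202, 68, 45], 0.82), ([195, 225, 48, 38], 0.65)]
tray [([243, 161, 65, 49], 0.74), ([196, 225, 48, 32], 0.72)]
wash_bottle [([174, 281, 19, 36], 0.59)]
standard [([282, 144, 12, 17], 0.57)]
timer [([305, 160, 16, 12], 0.51)]
top [[364.4818   0.     259.1907]
 [  0.     364.4818 186.4878]
 [  0.       0.       1.    ]] -0.11893851343253717 [ 0.3055 -0.0371  1.6456] 0.0 2.462745
rotor []
lid [([171, 176, 43, 43], 0.74)]
knob [([173, 173, 37, 48], 0.92)]
bucket_1 []
mat [([234, 166, 49, 54], 0.8)]
tray [([134, 188, 25, 16], 0.74), ([286, 159, 57, 54], 0.66), ([172, 178, 41, 38], 0.33)]
wash_bottle [([134, 188, 24, 18], 0.73)]
standard [([353, 168, 12, 12], 0.42)]
timer [([355, 196, 20, 13], 0.71)]
{'time_s': 1.0, 'qpos': array([67.3286, 18.3903, -4.0163, 83.1079,  1.2944, 78.5405, -3.2599]), 'joint_velocities': array([-0.0137,  0.0268,  0.085 ,  0.1637,  0.0031,  0.0903,  0.1256]), 'effort': array([ -0.0002, -49.1112,  -0.4033, -31.2783,  -0.0639,   0.0336,
         0.    ]), 'tool_pos': array([ 0.259 , -0.5962,  0.2226]), 'tool_rot': array([179.9936,   0.0021,  23.4803]), 'force': array([ 0.0138,  0.3368, -0.1277]), 'wrist_torque': array([ 0.051 , -0.0008, -0.0063]), 'grip_width': 0.08718584478506756}
```

```bash
python3 - <<'E'
from h import *
a=cv2.imread('pics/scene0.png');b=cv2.imread('pics/top0.png')
cv2.imwrite('pics/s0c.png',cv2.resize(a[130:330,150:350],(800,600)[::1] if 0 else (600,600),interpolation=cv2.INTER_CUBIC))
cv2.imwrite('pics/t0c.png',cv2.resize(b[120:270,120:390],(800,444),interpolation=cv2.INTER_CUBIC))
E
```

```text
(no output)
```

View pics/s0c.png

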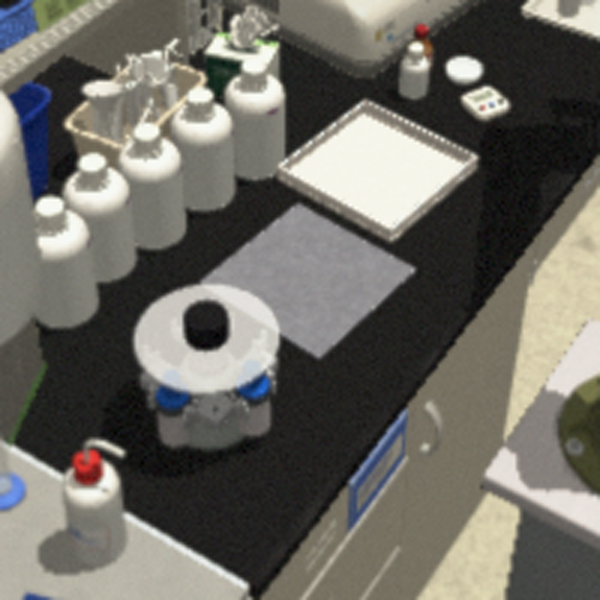

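View pics/t0c.png

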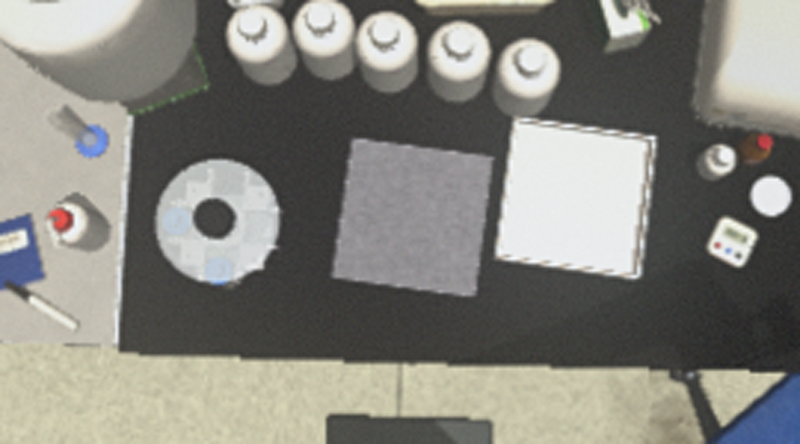

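View pics/top0.png

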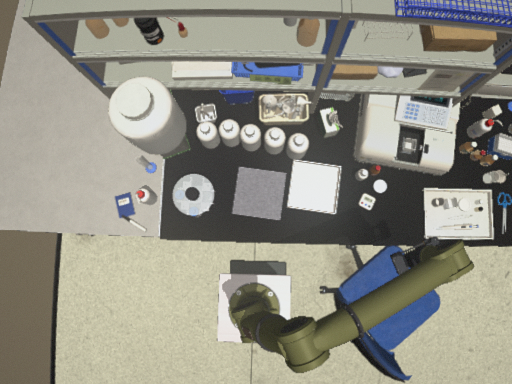

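View pics/scene0.png

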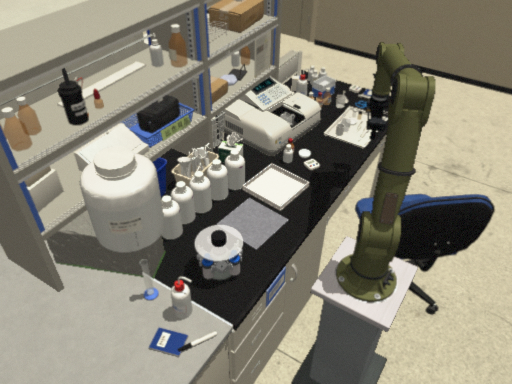

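```bash
cat >> h.py <<'E'
def loc(n,d,P,m):
    return P[m]
E
python3 - <<'E'
from h import *
np.set_printoptions(precision=4,suppress=True)
for n in ('top','scene'):
    d=np.load(f'pics/{n}_d.npy');p=np.load(f'pics/{n}_p.npy').astype(int);P=cloud(n,d)
    g=p.sum(2)
    x,y,z=P[...,0],P[...,1],P[...,2]
    # knob: dark, z .17-.2
    m=(g<150)&(z>.165)&(z<.2)&(x>.3)&(x<.9)&(y>0)&(y<.6)
    Q=P[m];print(n,'knob',m.sum(),np.median(Q,0),Q.min(0),Q.max(0))
    m=(z>.13)&(z<.2)&(x>.3)&(x<.9)&(y>0.15)&(y<.45)
    Q=P[m];c,r=cv2.minEnclosingCircle(Q[:,:2].astype(np.float32));print('lid',m.sum(),np.median(Q,0),c,r)
    K=proj(n,Q[:1])
    # tray
    m=(g>500)&(z>-.01)&(z<.04)&(x>.3)&(x<.9)&(y<-.02)&(y>-.4)
    lab=cv2.connectedComponentsWithStats(m.astype(np.uint8))
    i=1+np.argmax(lab[2][1:,4]);mm=lab[1]==i
    Q=P[mm];print('tray',lab[2][i],np.median(Q,0),cv2.minAreaRect(Q[:,:2].astype(np.float32)),np.percentile(Q[:,2],[5,50,95]))
    m=(g>200)&(g<500)&(z>-.015)&(z<.02)&(x>.4)&(x<.9)&(y>-.1)&(y<.2)
    lab=cv2.connectedComponentsWithStats(m.astype(np.uint8))
    i=1+np.argmax(lab[2][1:,4]);mm=lab[1]==i
    Q=P[mm];print('mat',lab[2][i],np.median(Q,0),cv2.minAreaRect(Q[:,:2].astype(np.float32)))
    b=(p[...,2]>p[...,0]+40)&(x>.3)&(x<.9)&(y>0.1)&(y<.5)
    lab=cv2.connectedComponentsWithStats(b.astype(np.uint8))
    for i in range(1,lab[0]):
        if lab[2][i,4]>5: print('blue',lab[2][i],lab[3][i],np.nanmedian(P[lab[1]==i],0), onz(n,lab[3][i],.137))
E
```

```text
return _methods._mean(a, axis=axis, dtype=dtype,
  ret = um.true_divide(
Traceback (most recent call last):
ValueError: zero-size array to reduction operation minimum which has no identity
```

```bash
python3 - <<'E'
from h import *
np.set_printoptions(precision=3,suppress=True)
n='top';d=np.load(f'pics/{n}_d.npy');p=np.load(f'pics/{n}_p.npy').astype(int);P=cloud(n,d)
for u,v in [(192,194),(259,192),(314,187),(205,230),(180,195),(195,210)]: print(u,v,d[v,u],P[v,u],p[v,u])
n='scene';d=np.load(f'pics/{n}_d.npy');p=np.load(f'pics/{n}_p.npy').astype(int);P=cloud(n,d)
for u,v in [(218,237),(255,222),(275,187),(218,250)]: print(u,v,d[v,u],P[v,u],p[v,u])
print(proj('top',[[0,0,0.],[.6,0,0]]))
E
```

```text
192 194 1.4762444 [0.479 0.26  0.184] [67 65 64]
259 192 1.6544665 [ 0.517 -0.009  0.005] [147 145 148]
314 187 1.6563745 [ 0.547 -0.259  0.003] [234 236 235]
205 230 1.6328694 [0.338 0.229 0.005] [65 63 58]
180 195 1.5156949 [0.478 0.318 0.145] [190 197 206]
195 210 1.503479 [0.417 0.251 0.147] [187 194 205]
218 237 1.5838732 [0.474 0.278 0.182] [31 34 32]
255 222 1.9025702 [ 0.503 -0.013 -0.003] [146 145 145]
275 187 2.0664618 [ 0.546 -0.251  0.003] [246 244 235]
218 250 1.5854135 [0.458 0.302 0.146] [216 214 207]
[[253.624 308.327]
 [257.528 174.218]]
```

```bash
cat > m.py <<'E'
from h import *
np.set_printoptions(precision=4,suppress=True)
for n in ('top','scene'):
    d=np.load(f'pics/{n}_d.npy');p=np.load(f'pics/{n}_p.npy').astype(int);P=cloud(n,d)
    g=p.sum(2)
    x,y,z=P[...,0],P[...,1],P[...,2]
    roi=(x>.3)&(x<.65)&(y>.1)&(y<.42)
    m=(g<260)&(z>.165)&(z<.2)&roi
    Q=P[m];print(n,'knob',m.sum(),np.median(Q,0),Q.min(0),Q.max(0),cv2.minEnclosingCircle(Q[:,:2].astype(np.float32)))
    m=(z>.13)&(z<.2)&roi
    Q=P[m];print('lid',m.sum(),np.median(Q,0),cv2.minEnclosingCircle(Q[:,:2].astype(np.float32)))
    u,v=np.meshgrid(np.arange(512),np.arange(384))
    mask=(m).astype(np.uint8); cs=cv2.findContours(mask,cv2.RETR_EXTERNAL,cv2.CHAIN_APPROX_NONE)[0]; c=max(cs,key=len)[:,0]
    W=onz(n,c,.146); print('lid contour ellipse',cv2.fitEllipse(W[:,:2].astype(np.float32)))
    m=(g>500)&(z>-.01)&(z<.04)&(x>.4)&(x<.8)&(y<-.1)&(y>-.42)
    lab=cv2.connectedComponentsWithStats(m.astype(np.uint8))
    i=1+np.argmax(lab[2][1:,4]);mm=lab[1]==i
    Q=P[mm];print('tray',lab[2][i],np.median(Q,0),cv2.minAreaRect(Q[:,:2].astype(np.float32)),np.percentile(Q[:,2],[5,50,95]))
    m=(g>330)&(g<560)&(z>-.015)&(z<.02)&(x>.35)&(x<.8)&(y>-.15)&(y<.2)
    m=cv2.morphologyEx(m.astype(np.uint8),cv2.MORPH_OPEN,np.ones((3,3)))
    lab=cv2.connectedComponentsWithStats(m)
    i=1+np.argmax(lab[2][1:,4]);mm=lab[1]==i
    Q=P[mm];print('mat',lab[2][i],np.median(Q,0),cv2.minAreaRect(Q[:,:2].astype(np.float32)))
    for f in ((p[...,2]>p[...,0]+15),):
      b=(f&roi).astype(np.uint8)
      lab=cv2.connectedComponentsWithStats(b)
      for i in range(1,lab[0]):
        if lab[2][i,4]>5: print('blue',lab[2][i],lab[3][i],np.nanmedian(P[lab[1]==i],0), onz(n,lab[3][i],.137))
E
python3 m.py
```

```text
top knob 126 [0.4823 0.2601 0.1825] [0.4582 0.2373 0.1662] [0.5042 0.2865 0.1886] ((0.4822602868080139, 0.26245981454849243), 0.02602015994489193)
lid 1374 [0.481  0.2612 0.1461] ((0.483756422996521, 0.2643323242664337), 0.08889221400022507)
lid contour ellipse ((0.48287469148635864, 0.2643117904663086), (0.17172452807426453, 0.17330938577651978), 10.289936065673828)
tray [ 287  160   54   54 2250] [ 0.5492 -0.2542  0.0051] ((0.5481074452400208, -0.25614532828330994), (0.2190314680337906, 0.22056210041046143), 83.09608459472656) [-0.0015  0.0051  0.0241]
mat [ 233  167   53   53 2274] [ 0.5124 -0.0094  0.0036] ((0.5148990750312805, -0.009707361459732056), (0.21894024312496185, 0.2196153849363327), 83.5219497680664)
blue [175 190   9   9  61] [179.0164 194.2295] [0.481  0.3229 0.1457] [[0.4818 0.3247 0.137 ]]
blue [189 207   9  10  70] [193.2571 211.3   ] [0.412  0.2592 0.1459] [[0.4118 0.2604 0.137 ]]
scene knob 156 [0.4768 0.2745 0.1809] [0.4541 0.2457 0.165 ] [0.505  0.2952 0.1897] ((0.47918206453323364, 0.2718595862388611), 0.02650543488562107)
lid 1389 [0.4716 0.2785 0.1456] ((0.
[... 225 characters left out ...]
 -0.2539  0.0036] ((0.5457652807235718, -0.25083035230636597), (0.22383376955986023, 0.22433456778526306), 82.24789428710938) [-0.0027  0.0036  0.0224]
mat [ 219  199   68   49 1726] [ 0.5009 -0.0069  0.0027] ((0.5123241543769836, -0.004785917699337006), (0.22442372143268585, 0.22478191554546356), 83.52388000488281)
blue [206 254   3   3   6] [206.6667 254.8333] [0.477  0.3427 0.1469] [[0.4828 0.3358 0.137 ]]
blue [229 254  11  10  73] [234.3973 258.8493] [0.4032 0.2793 0.1057] [[0.3907 0.2971 0.137 ]]
blue [202 258  12   9  80] [206.7    262.1875] [0.4771 0.3445 0.1056] [[0.4623 0.3623 0.137 ]]
blue [266 273  15  33 157] [272.0637 289.3376] [ 0.307   0.1622 -0.1157] [[0.2132 0.3353 0.137 ]]
```

Call:
servo_tool(
  commands=[40,-11,-12,0,0,-4,42,-11,-12,0,0,-4,42,-11,-12,0,0,-4,42,-11,-12,0,0,-4,41,-11,-12,0,0,-4,41,-11,-12,0,0,-4,40,-11,-12,0,0,-4,40,-11,-12,0,0,-4,39,-11,-12,0,0,-4,39,-11,-12,0,0,-4],
  jaw=87,
)

```text
time_s: 2.0
tool_pos: [0.4873, -0.2512, 0.3431]
tool_rot: [180.0, 0.0, 63.7]
force: [0.1, 0.7, 0.5]
grip_width: 0.0876
```

Call:
servo_tool(
  commands=[38,-1.3,0,0,0,-4,38,-1.3,0,0,0,-4,38,-1.3,0,0,0,-4,38,-1.3,0,0,0,-4,38,-1.3,0,0,0,-4,38,-1.3,0,0,0,-4,38,-1.3,0,0,0,-4,38,-1.3,0,0,0,-4,38,-1.3,0,0,0,-4,38,-1.3,0,0,0,-4],
)

```text
time_s: 3.0
tool_pos: [0.5291, 0.1187, 0.3426]
tool_rot: [180.0, 0.0, 103.6]
force: [0.9, -0.0, -0.1]
grip_width: 0.087
```

```bash
cat > st.py <<'E'
from h import *
import sys
np.set_printoptions(precision=4,suppress=True)
o=monitor.get_obs();print(o['time_s'],o['qpos'],o['tool_pos'],o['tool_rot'],o['force'],o['grip_width'])
def go(x,y,z):
    w=np.radians(o['tool_rot'][2]);d=(np.array([x,y,z])-o['tool_pos'])*1000
    print('tool shift',d[0]*np.cos(w)+d[1]*np.sin(w), d[0]*np.sin(w)-d[1]*np.cos(w), -d[2])
if len(sys.argv)>3: go(*map(float,sys.argv[1:4]))
E
python3 st.py .482 .2645 .343
```

```text
3.0 [ 23.4093   6.0361 -42.0592  85.8084   4.0497  89.6814  -4.8711] [0.5291 0.1187 0.3426] [179.9772   0.0083 103.6414] [ 0.9065 -0.0467 -0.0964] 0.08704953598140021
tool shift 152.81803845610528 -11.380331533499358 -0.38692216932656454
```

Call:
servo_tool(
  commands=[38,-3,0,0,0,0,38,-3,0,0,0,0,38,-3,0,0,0,0,38.5,-2.4,0,0,0,0,0,0,0,0,0,8.5,0,0,0,0,0,8.5,0,0,0,0,0,8.5,0,0,0,0,0,8.5,0,0,0,0,0,8.5,0,0,0,0,0,8.5],
)

```text
time_s: 4.0
tool_pos: [0.4827, 0.2628, 0.3426]
tool_rot: [180.0, -0.0, 52.1]
force: [0.1, 0.4, -0.2]
grip_width: 0.0871
```

```bash
python3 st.py .482 .2645 .343
```

```text
4.0 [  8.9728   7.4689 -44.5275  84.7781   5.2475  89.8759 -73.1903] [0.4827 0.2628 0.3426] [179.9812  -0.0016  52.1311] [ 0.1111  0.4348 -0.2471] 0.08712146286327359
tool shift 0.9303602568862548 -1.5819633009733962 -0.37428414960899437
```

Call:
servo_tool(
  commands=[0.9,-1.6,10,0,0,0,0,0,15,0,0,8.5,0,0,15,0,0,8.5,0,0,15,0,0,8.5,0,0,15,0,0,8.5,0,0,15,0,0,8.5,0,0,15,0,0,8.5,0,0,15,0,0,8.5,0,0,15,0,0,8.5,0,0,0,0,0,0],
)

```text
time_s: 5.0
tool_pos: [0.4804, 0.2636, 0.2098]
tool_rot: [179.8, 0.2, -15.3]
force: [0.9, -0.1, -0.3]
grip_width: 0.0867
```

```bash
python3 st.py .482 .2645 .152; python3 - <<'E'
from h import *
a,_=snap('top','t1.png');b,_=snap('scene','s1.png')
cv2.imwrite('pics/c1.png',cv2.resize(np.hstack([a[150:240,140:250],b[190:280,170:280]])[...,::-1],None,fx=3.6,fy=3.6,interpolation=cv2.INTER_CUBIC))
E
```

```text
5.0 [   3.8563    9.5375  -39.012    97.4672    6.1437   75.4455 -141.6917] [0.4804 0.2636 0.2098] [179.8201   0.2039 -15.3483] [ 0.8775 -0.0521 -0.257 ] 0.08671583798599139
tool shift 1.2953073366425496 -1.332988138574148 57.78318523598788
```

View pics/c1.png

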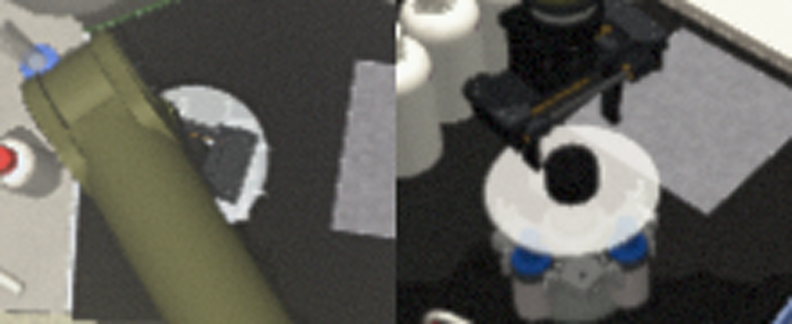

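Call:
servo_tool(
  commands=[1,-1,12,0,0,0,0,0,12,0,0,0,0,0,12,0,0,0,0,0,11,0,0,0,0,0,9,0,0,0,0,0,2,0,0,0,0,0,0,0,0,0],
)

```text
time_s: 5.8
tool_pos: [0.483, 0.2651, 0.154]
tool_rot: [180.0, 0.0, -15.5]
force: [-0.1, -1.0, 0.4]
grip_width: 0.0871
```

Call:
servo_tool(
  commands=[0,0,0,0,0,0,0,0,0,0,0,0,0,0,0,0,0,0,0,0,0,0,0,0,0,0,0,0,0,0,0,0,0,0,0,0,0,0,0,0,0,0,0,0,0,0,0,0],
  jaw=40,
  newtons=30,
)

```text
time_s: 6.6
tool_pos: [0.4833, 0.2652, 0.1547]
tool_rot: [180.0, -0.0, -15.5]
force: [-0.7, -0.9, 1.4]
grip_width: 0.0536
```

```bash
python3 st.py .482 .2645 .152
```

```text
6.6 [   3.0986   12.2929  -38.7693  101.3041    8.2102   69.2415 -143.4705] [0.4833 0.2652 0.1547] [179.9987  -0.015  -15.5206] [-0.7458 -0.919   1.372 ] 0.05361122293006854
tool shift -1.0918403372395797 0.9948056437690576 2.681102812092745
```

Call:
servo_tool(
  commands=[0,0,-0.4,0,0,-8.5,0,0,-0.4,0,0,-8.5,0,0,-0.4,0,0,-8.5,0,0,-0.4,0,0,-8.5,0,0,-0.4,0,0,-8.5,0,0,-0.4,0,0,-8.5,0,0,-0.4,0,0,-8.5,0,0,-0.4,0,0,-8.5,0,0,-0.4,0,0,-8.5,0,0,-0.4,0,0,-8.5],
)

```text
time_s: 7.6
tool_pos: [0.4832, 0.265, 0.1583]
tool_rot: [-180.0, 0.0, 69.8]
force: [0.0, -0.1, -0.3]
grip_width: 0.0534
```

```bash
python3 st.py .482 .2645 .152
```

```text
7.6 [ 12.2568  14.3162 -49.6852 100.7943  11.5621  70.2208 -60.6824] [0.4832 0.265  0.1583] [-179.9955    0.0131   69.8149] [ 0.0339 -0.0653 -0.3027] 0.05339591864038646
tool shift -0.9097006924416582 -0.9622417874702229 6.340337777513804
```

Call:
servo_tool(
  commands=[0,0,-0.4,0,0,-8.5,0,0,-0.4,0,0,-8.5,0,0,-0.4,0,0,-8.5,0,0,-0.4,0,0,-8.5,0,0,-0.4,0,0,-8.5,0,0,-0.4,0,0,-8.5,0,0,-0.4,0,0,-8.5,0,0,-0.4,0,0,-8.5,0,0,-0.4,0,0,-8.5,0,0,-0.4,0,0,-8.5],
)

```text
time_s: 8.6
tool_pos: [0.4834, 0.265, 0.1624]
tool_rot: [180.0, 0.0, 154.8]
force: [0.0, 0.1, -0.9]
grip_width: 0.0533
```

Call:
servo_tool(
  commands=[0,0,-0.4,0,0,-8.5,0,0,-0.4,0,0,-8.5,0,0,-0.4,0,0,-8.5,0,0,-0.4,0,0,-8.5,0,0,-0.4,0,0,-8.5,0,0,-0.4,0,0,-8.5,0,0,-0.4,0,0,-8.5,0,0,-0.4,0,0,-8.5,0,0,-0.4,0,0,-8.5,0,0,-0.4,0,0,-8.5],
)

```text
time_s: 9.6
tool_pos: [0.4833, 0.2651, 0.1664]
tool_rot: [180.0, 0.0, -120.2]
force: [-0.5, -0.3, -0.2]
grip_width: 0.0532
```

```bash
python3 st.py .482 .2645 .152
```

```text
9.6 [ 30.7049  26.4163 -77.0464  99.8179  26.5933  75.4606  97.7554] [0.4833 0.2651 0.1664] [ 179.9851    0.0061 -120.1913] [-0.5467 -0.2505 -0.1643] 0.05319518211769312
tool shift 1.1903054632215893 0.8212685666470962 14.396048257146992
```

Call:
servo_tool(
  commands=[0,0,0,0,0,0,0,0,0,0,0,0,0,0,0,0,0,0,0,0,0,0,0,0,0,0,0,0,0,0],
  jaw=75,
)

```text
time_s: 10.1
tool_pos: [0.4832, 0.2652, 0.1665]
tool_rot: [-180.0, -0.0, -120.6]
force: [-0.2, -0.3, 0.0]
grip_width: 0.074
```

Call:
servo_tool(
  commands=[0,0,0,0,0,8.5,0,0,0,0,0,8.5,0,0,0,0,0,8.5,0,0,0,0,0,8.5,0,0,0,0,0,8.5,0,0,0,0,0,8.5,0,0,0,0,0,8.5,0,0,0,0,0,8.5,0,0,0,0,0,8.5,0,0,0,0,0,8.5],
)

```text
time_s: 11.1
tool_pos: [0.4831, 0.2652, 0.1666]
tool_rot: [-180.0, 0.0, 154.1]
force: [0.6, -1.4, -0.9]
grip_width: 0.0748
```

Call:
servo_tool(
  commands=[0,0,0,0,0,8.5,0,0,0,0,0,8.5,0,0,0,0,0,8.5,0,0,0,0,0,8.5,0,0,0,0,0,8.5,0,0,0,0,0,8.5,0,0,0,0,0,8.5,0,0,0,0,0,8.5,0,0,0,0,0,8.5,0,0,0,0,0,8.5],
)

```text
time_s: 12.1
tool_pos: [0.4831, 0.2653, 0.1665]
tool_rot: [180.0, 0.0, 69.1]
force: [-0.2, 0.7, -0.6]
grip_width: 0.0751
```

```bash
python3 st.py .483 .265 .152
```

```text
12.1 [  9.4657  13.0328 -46.2016 100.3183   9.9262  70.8533 -60.1635] [0.4831 0.2653 0.1665] [179.9985   0.0057  69.1108] [-0.2107  0.6868 -0.5568] 0.07511098165460862
tool shift -0.32099078145517923 0.04503162827313349 14.509568746078811
```

Call:
servo_tool(
  commands=[0,0,0,0,0,8.5,0,0,0,0,0,8.5,0,0,0,0,0,8.5],
)

```text
time_s: 12.4
tool_pos: [0.4831, 0.2653, 0.1665]
tool_rot: [180.0, 0.0, 43.6]
force: [-0.4, -0.7, -0.7]
grip_width: 0.075
```

Call:
servo_tool(
  commands=[0,0,0,0,0,0,0,0,0,0,0,0,0,0,0,0,0,0,0,0,0,0,0,0,0,0,0,0,0,0,0,0,0,0,0,0],
  jaw=40,
)

```text
time_s: 13.0
tool_pos: [0.4832, 0.2652, 0.1665]
tool_rot: [-180.0, 0.0, 44.0]
force: [-0.6, 0.5, 0.1]
grip_width: 0.0534
```

Call:
servo_tool(
  commands=[0,0,-0.4,0,0,-8.5,0,0,-0.4,0,0,-8.5,0,0,-0.4,0,0,-8.5,0,0,-0.4,0,0,-8.5,0,0,-0.4,0,0,-8.5,0,0,-0.4,0,0,-8.5,0,0,-0.4,0,0,-8.5,0,0,-0.4,0,0,-8.5,0,0,-0.4,0,0,-8.5,0,0,-0.4,0,0,-8.5],
)

```text
time_s: 14.0
tool_pos: [0.4834, 0.2651, 0.1706]
tool_rot: [180.0, 0.0, 129.3]
force: [-0.3, -1.1, 0.1]
grip_width: 0.0533
```

Call:
servo_tool(
  commands=[0,0,-0.4,0,0,-8.5,0,0,-0.4,0,0,-8.5,0,0,-0.4,0,0,-8.5,0,0,-0.4,0,0,-8.5,0,0,-0.4,0,0,-8.5,0,0,-0.4,0,0,-8.5],
)

```text
time_s: 14.6
tool_pos: [0.4834, 0.265, 0.173]
tool_rot: [-180.0, 0.0, -179.7]
force: [0.7, 0.1, -0.2]
grip_width: 0.0535
```

```bash
python3 st.py .483 .265 .202
```

```text
14.6 [ 22.8568  17.8447 -63.3993  99.5189  16.6697  72.9686  45.9245] [0.4834 0.265  0.173 ] [-179.9941    0.0185 -179.6715] [ 0.7398  0.1004 -0.2123] 0.05347004718953487
tool shift 0.4005369927029533 -0.04078358296926525 -29.00299020468283
```

Total 391°. Lift slowly, with grip 40 N.

Call:
servo_tool(
  commands=[0,0,-2,0,0,0,0,0,-3,0,0,0,0,0,-3,0,0,0,0,0,-4,0,0,0,0,0,-4,0,0,0,0,0,0,0,0,0],
  newtons=40,
)

```text
time_s: 15.2
tool_pos: [0.4836, 0.2655, 0.1897]
tool_rot: [180.0, 0.1, 180.0]
force: [-0.7, 0.8, -2.5]
grip_width: 0.0531
```

```bash
python3 st.py .483 .265 .262; python3 - <<'E'
from h import *
a,_=snap('top','t2.png');b,_=snap('scene','s2.png')
cv2.imwrite('pics/c2.png',cv2.resize(np.hstack([a[150:240,140:250],b[190:280,170:280]])[...,::-1],None,fx=3.6,fy=3.6,interpolation=cv2.INTER_CUBIC))
E
```

```text
15.2 [ 23.3696  16.9029 -63.8268  98.294   15.7434  74.578   46.2445] [0.4836 0.2655 0.1897] [179.9888   0.0716 179.9569] [-0.6823  0.8196 -2.4534] 0.05314469462652059
tool shift 0.5523953436903943 -0.47922679788484956 -72.29573826778294
```

View pics/c2.png

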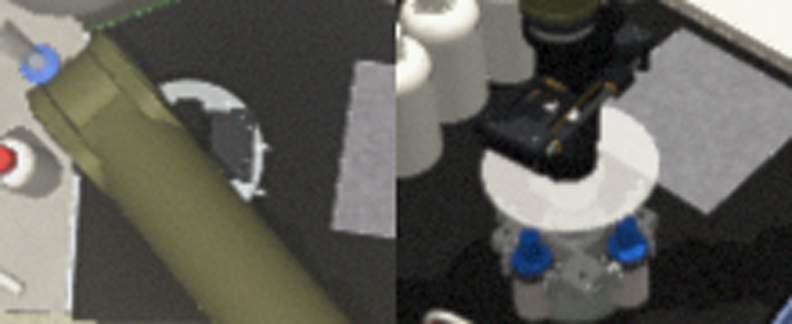

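Call:
servo_tool(
  commands=[0,0,-7,0,0,8.5,0,0,-8,0,0,8.5,0,0,-8,0,0,8.5,0,0,-8,0,0,8.5,0,0,-8,0,0,8.5,0,0,-8,0,0,8.5,0,0,-8,0,0,8.5,0,0,-8,0,0,8.5,0,0,-8,0,0,8.5,0,0,-4,0,0,8.5],
)

```text
time_s: 16.3
tool_pos: [0.4833, 0.2654, 0.2644]
tool_rot: [180.0, -0.0, 94.6]
force: [-0.5, 0.4, -1.4]
grip_width: 0.053
```

```bash
python3 st.py .514 -.008 .10
```

```text
16.3 [ 14.9546  10.0725 -51.8871  92.2908   8.0069  81.5102 -33.0585] [0.4833 0.2654 0.2644] [179.9743  -0.005   94.6273] [-0.4767  0.352  -1.3899] 0.05296639679129818
tool shift -274.9775986622839 8.575563841903755 164.40575131751754
```

Call:
servo_tool(
  commands=[-25,1,0,0,0,0,-35,1,0,0,0,0,-35,1,0,0,0,0,-35,1,0,0,0,0,-35,1,0,0,0,0,-35,1,20,0,0,0,-35,1,30,0,0,0,-25,1,40,0,0,0,-15,0.6,40,0,0,0,0,0,34,0,0,0],
)

```text
time_s: 17.3
tool_pos: [0.5149, -0.0115, 0.0976]
tool_rot: [-179.9, 0.1, 94.7]
force: [-0.3, -0.0, -1.7]
grip_width: 0.0527
```

Call:
servo_tool(
  commands=[0,0,10,0,0,0,0,0,10,0,0,0,0,0,0,0,0,0],
)

```text
time_s: 17.6
tool_pos: [0.5158, -0.0073, 0.08]
tool_rot: [-180.0, -0.0, 95.0]
force: [-0.5, -0.9, -2.0]
grip_width: 0.053
```

```bash
python3 st.py .514 -.008 .019;python3 - <<'E'
from h import *
a,_=snap('top','t3.png');b,_=snap('scene','s3.png')
cv2.imwrite('pics/c3.png',cv2.resize(np.hstack([a[140:250,160:300],b[170:280,170:310]])[...,::-1],None,fx=2.8,fy=2.8,interpolation=cv2.INTER_CUBIC))
E
```

```text
17.6 [ 33.5808  12.5684 -39.0895 110.421    9.0873  60.0834  -4.3475] [ 0.5158 -0.0073  0.08  ] [-179.9921   -0.0181   95.0448] [-0.5112 -0.9369 -2.0111] 0.05301039727647304
tool shift -0.5031794139771338 -1.8266204377270452 60.994343086849675
```

View pics/c3.png

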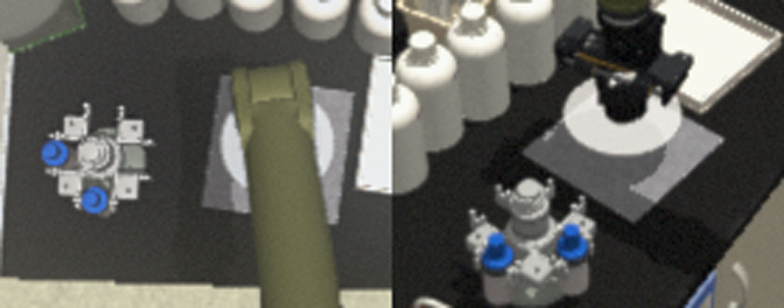

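Call:
servo_tool(
  commands=[0,-1.8,12,0,0,0,0,0,12,0,0,0,0,0,12,0,0,0,0,0,10,0,0,0,0,0,8,0,0,0,0,0,4,0,0,0,0,0,0,0,0,0],
)

```text
time_s: 18.4
tool_pos: [0.5134, -0.0081, 0.0212]
tool_rot: [-179.9, -0.0, 95.0]
force: [-0.2, 0.0, -1.3]
grip_width: 0.0533
```

Call:
servo_tool(
  commands=[0,0,1,0,0,0,0,0,1,0,0,0,0,0,1,0,0,0,0,0,0.5,0,0,0,0,0,0,0,0,0],
)

```text
time_s: 18.9
tool_pos: [0.5139, -0.0083, 0.0185]
tool_rot: [180.0, 0.0, 95.0]
force: [-0.4, 0.7, -1.5]
grip_width: 0.0533
```

```bash
python3 st.py .514 -.008 .019
```

```text
18.9 [ 31.7711  17.5039 -37.6818 113.4139  13.2667  53.314   -7.6461] [ 0.5139 -0.0083  0.0185] [179.997    0.0102  94.9761] [-0.369   0.6754 -1.4857] 0.0533436229253956
tool shift 0.2573255120149613 0.15007329683365794 -0.5251774673563948
```

Call:
servo_tool(
  commands=[0,0,0.5,0,0,0,0,0,0.5,0,0,0,0,0,0,0,0,0],
)

```text
time_s: 19.2
tool_pos: [0.5139, -0.0082, 0.0178]
tool_rot: [-180.0, 0.0, 95.0]
force: [-1.5, -0.2, 2.6]
grip_width: 0.0532
```

Call:
servo_tool(
  commands=[0,0,0.5,0,0,0,0,0,0,0,0,0,0,0,0,0,0,0],
)

```text
time_s: 19.5
tool_pos: [0.514, -0.0082, 0.0177]
tool_rot: [-180.0, 0.0, 95.0]
force: [-3.6, -1.0, 6.4]
grip_width: 0.053
```

Contact. Release, rise, and move aside.

Call:
servo_tool(
  commands=[0,0,0,0,0,0,0,0,0,0,0,0,0,0,0,0,0,0,0,0,0,0,0,0,0,0,0,0,0,0],
  jaw=87,
)

```text
time_s: 20.0
tool_pos: [0.5139, -0.0082, 0.0168]
tool_rot: [180.0, -0.0, 95.0]
force: [0.3, -0.2, 0.5]
grip_width: 0.0834
```

Call:
servo_tool(
  commands=[0,0,-15,0,0,0,0,0,-30,0,0,0,0,0,-40,0,0,0,0,0,-45,0,0,0,0,0,-45,0,0,0,-30,0,-40,0,0,0,-40,0,0,0,0,0,-40,0,0,0,0,0,-40,0,0,0,0,0,-40,0,0,0,0,0],
)

```text
time_s: 21.0
tool_pos: [0.5304, -0.1989, 0.2335]
tool_rot: [179.9, 0.1, 95.0]
force: [1.5, -0.4, -0.0]
grip_width: 0.087
```

```bash
python3 st.py .41 .26 .25;python3 - <<'E'
from h import *
a,_=snap('top','t4.png');b,_=snap('scene','s4.png')
cv2.imwrite('pics/c4.png',cv2.resize(np.hstack([a[150:240,160:300],b[185:275,175:315]])[...,::-1],None,fx=2.85,fy=2.85,interpolation=cv2.INTER_CUBIC))
cv2.imwrite('pics/c4r.png',cv2.resize(np.hstack([a[165:225,160:220],b[220:280,190:250]])[...,::-1],None,fx=6.5,fy=6.5,interpolation=cv2.INTER_CUBIC))
for n in ('top','scene'):
    for l in ('bucket_1','lid','tray','mat'): print(n,l,[(np.round(x['box']).astype(int).tolist(),round(x['conf'],2)) for x in look_for(n,l)][:5])
E
```

```text
21.0 [ 46.1813  10.0079 -31.7857  93.5609   5.3999  77.8619  18.664 ] [ 0.5304 -0.1989  0.2335] [179.9165   0.0583  95.0059] [ 1.4708 -0.3638 -0.0193] 0.08703768352692312
tool shift 467.6277581470676 -79.92544145183533 -16.50976289480144
top bucket_1 [([188, 213, 14, 4], 0.62)]
top lid [([242, 176, 34, 35], 0.79)]
top tray [([286, 158, 54, 54], 0.81)]
top mat [([234, 167, 50, 54], 0.67)]
scene bucket_1 [([226, 252, 14, 25], 0.79), ([201, 255, 18, 24], 0.72)]
scene lid [([233, 210, 40, 28], 0.79)]
scene tray [([244, 157, 65, 53], 0.56)]
scene mat [([219, 198, 68, 50], 0.73)]
```

View pics/c4.png

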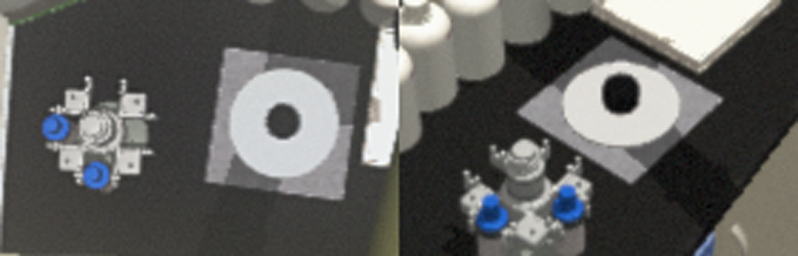

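View pics/c4r.png

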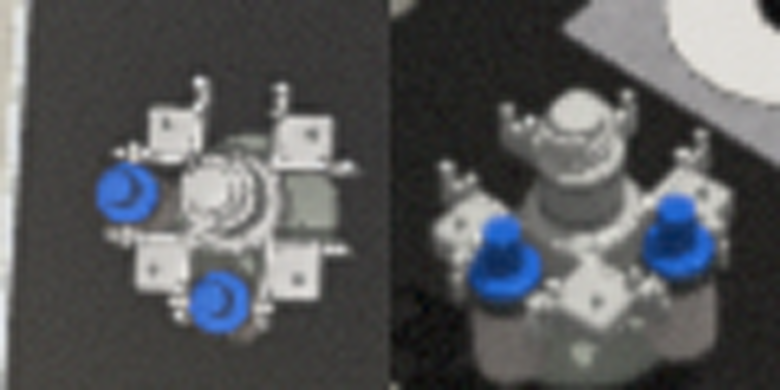

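```bash
python3 - <<'E'
from h import *
np.set_printoptions(precision=4,suppress=True)
for n in ('top','scene'):
    d=np.load(f'pics/{n}_d.npy');p=np.load(f'pics/{n}_p.npy').astype(int);P=cloud(n,d);g=p.sum(2)
    # fix: snap saved newest
    x,y,z=P[...,0],P[...,1],P[...,2]
    roi=(x>.35)&(x<.65)&(y>.1)&(y<.42)&(z>.05)
    b=((p[...,2]>p[...,0]+30)&roi).astype(np.uint8)
    lab=cv2.connectedComponentsWithStats(b)
    for i in range(1,lab[0]):
        if lab[2][i,4]<8: continue
        Q=P[lab[1]==i];print(n,lab[2][i],'all',Q.mean(0),Q[:,2].min(),Q[:,2].max(), 'rect at z.102',onz(n,lab[3][i],.108))
        for lo,hi in ((.115,.15),(.09,.112)):
            k=Q[(Q[:,2]>lo)&(Q[:,2]<hi)]
            if len(k)>3: print('   ',lo,len(k),k.mean(0),(k.min(0)+k.max(0))/2,np.ptp(k,0))
    m=(g>500)&(z>.0)&(z<.03)&(x>.35)&(x<.65)&(abs(y+.01)<.12)
    Q=P[m]; print('lid',cv2.minEnclosingCircle(Q[:,:2].astype(np.float32)),np.median(Q,0))
    m=(z>.15)&(z<.2)&(x>.42)&(x<.54)&(y>.2)&(y<.33);Q=P[m]; print('post',Q.mean(0),np.ptp(Q,0),(Q.min(0)+Q.max(0))/2)
    m=(g>330)&(g<800)&(z>-.015)&(z<.03)&(x>.35)&(x<.8)&(y<-.1)&(y>-.42)
    lab=cv2.connectedComponentsWithStats(m.astype(np.uint8));i=1+np.argmax(lab[2][1:,4]);Q=P[lab[1]==i];print('tray',len(Q),cv2.minAreaRect(Q[:,:2].astype(np.float32)))
E
```

```text
top [175 190  10   9  75] all [0.4848 0.3291 0.1146] 0.09634863223115014 0.14444495462968449 rect at z.102 [[0.4856 0.3307 0.108 ]]
    0.115 25 [0.4847 0.3315 0.1339] [0.4853 0.3318 0.1298] [0.0211 0.0207 0.0293]
    0.09 49 [0.4847 0.3279 0.1047] [0.4863 0.3312 0.1039] [0.0354 0.0379 0.0152]
top [189 207  10  10  77] all [0.4144 0.2642 0.1153] 0.09562742246355624 0.14345378985445553 rect at z.102 [[0.4149 0.2656 0.108 ]]
    0.115 27 [0.4142 0.2644 0.1343] [0.4152 0.2656 0.1309] [0.021  0.0193 0.025 ]
    0.09 46 [0.4147 0.2643 0.1043] [0.4137 0.2668 0.1029] [0.039  0.0398 0.0146]
lid ((0.5363073945045471, 0.005564313381910324), 0.11576194316148758) [ 0.5103 -0.0108  0.0085]
post [0.4823 0.2619 0.166 ] [0.0382 0.0371 0.0259] [0.4841 0.2627 0.1644]
tray 482 ((0.5601181983947754, -0.17369231581687927), (0.05454011633992195, 0.22426056861877441), 83.40393829345703)
scene [229 250  11  13 109] all [0.4098 0.2736 0.1141] 0.06863875263138502 0.14324523102457107 rect at z.102 [[0.4129 0.2694 0.108 ]]
    0.115 41 [0.4109 0.2729 0.1301] [0.4135 0.2708 0.1292] [0.025  0.0182 0.0281]
    0.09 62 [0.4073 0.2756 0.1052] [0.4105 0.271  0.1033] [0.0387 0.0398 0.017 ]
scene [202 253  12  14 118] all [0.4808 0.3374 0.1131] 0.07423946000641803 0.14129191707222086 rect at z.102 [[0.4836 0.3342 0.108 ]]
    0.115 45 [0.4808 0.3385 0.1298] [0.4814 0.3358 0.1285] [0.0226 0.0245 0.0256]
    0.09 66 [0.4788 0.3398 0.1041] [0.4853 0.3249 0.1019] [0.0424 0.0598 0.0189]
lid ((0.5063030123710632, -0.006547076627612114), 0.09307904541492462) [0.5004 0.0063 0.0076]
post [0.4775 0.2714 0.1636] [0.0389 0.0398 0.0256] [0.4801 0.268  0.1629]
tray 1785 ((0.5674893260002136, -0.249414324760437), (0.30138254165649414, 0.26896995306015015), 81.67686462402344)
```

Call:
servo_tool(
  commands=[30,0,-10,0,0,0,46,0,-10,0,0,0,46,0,-7,0,0,0,46,0,0,0,0,0,46,0,0,0,0,0,46,0,0,0,0,0,46,0,0,0,0,0,46,0,0,0,0,0,46,0,0,0,0,0,46,0,0,0,0,0],
  jaw=50,
)

```text
time_s: 22.5
tool_pos: [0.491, 0.247, 0.2594]
tool_rot: [179.9, 0.0, 95.0]
force: [1.1, 0.2, 0.4]
grip_width: 0.0501
```

Call:
servo_tool(
  commands=[40,0,0,0,0,0,30,0,0,0,0,0,15,0,0,0,0,0,0,0,0,0,0,0,0,0,0,0,0,0],
)

```text
time_s: 23.0
tool_pos: [0.4842, 0.3294, 0.2588]
tool_rot: [-180.0, 0.0, 95.0]
force: [0.4, 0.7, -0.1]
grip_width: 0.0498
```

```bash
python3 st.py .484 .333 .11;python3 - <<'E'
from h import *
a,_=snap('top','t5.png');b,_=snap('scene','s5.png')
cv2.imwrite('pics/c5.png',cv2.resize(np.hstack([a[150:240,240:380],b[185:275,175:315]])[...,::-1],None,fx=2.85,fy=2.85,interpolation=cv2.INTER_CUBIC))
E
```

```text
23.0 [  7.9801  16.4369 -54.1714  88.0548  13.4121  82.3947 -41.8225] [0.4842 0.3294 0.2588] [-179.9914    0.0454   95.0431] [ 0.3794  0.6599 -0.074 ] 0.04984325237203738
tool shift 3.563704588461124 0.15647431511019702 148.82839421470868
```

View pics/c5.png

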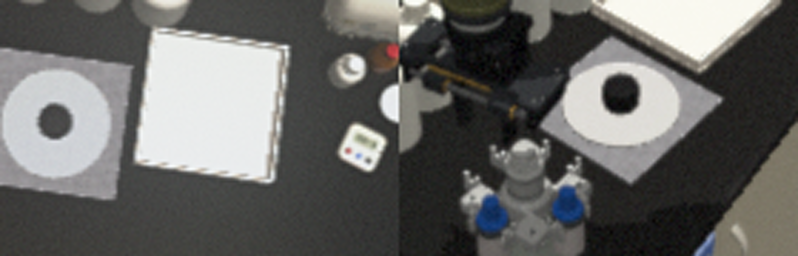

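Call:
servo_tool(
  commands=[3.5,0,20,0,0,0,0,0,30,0,0,0,0,0,30,0,0,0,0,0,20,0,0,0,0,0,0,0,0,0,0,0,0,0,0,0],
)

```text
time_s: 23.7
tool_pos: [0.4848, 0.3321, 0.1595]
tool_rot: [180.0, 0.0, 94.9]
force: [-0.1, 0.7, 0.1]
grip_width: 0.05
```

```bash
python3 st.py .484 .333 .11;python3 - <<'E'
from h import *
a,_=snap('top','t6.png');b,_=snap('scene','s6.png')
cv2.imwrite('pics/c6.png',cv2.resize(np.hstack([a[150:230,150:230],b[210:290,180:260]])[...,::-1],None,fx=4.8,fy=4.8,interpolation=cv2.INTER_CUBIC))
E
```

```text
23.7 [  6.3263  20.6016 -52.6332  95.6435  17.1033  72.2698 -44.9343] [0.4848 0.3321 0.1595] [179.9815   0.0214  94.8846] [-0.106   0.6633  0.114 ] 0.049965319019999205
tool shift 0.9843462767256129 -0.6980220585966989 49.45887279031765
```

View pics/c6.png

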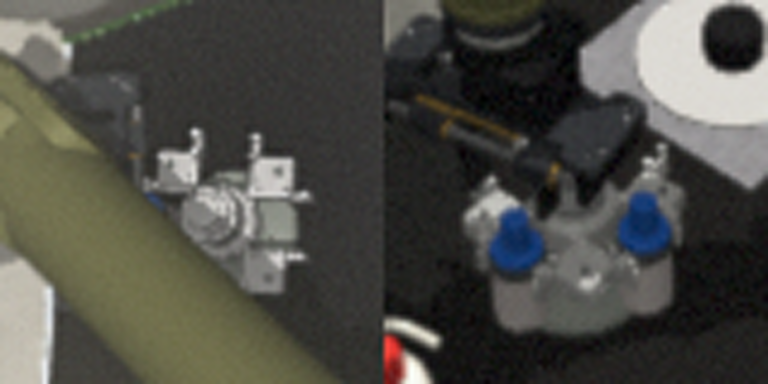

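```bash
python3 - <<'E'
from h import *
for X in ([.4848,.332,.1595],[.4598,.332,.1595],[.5098,.332,.1595],[.484,.333,.137]):
    q=proj('scene',X)[0]; print(X,q,(q-[180,210])*4.8+[384,0])
E
```

```text
[0.4848, 0.332, 0.1595] [206.49992262 249.66045779] [511.19962856 190.37019738]
[0.4598, 0.332, 0.1595] [212.22689972 252.6545726 ] [538.68911865 204.74194848]
[0.5098, 0.332, 0.1595] [200.84323746 246.70442733] [484.04753979 176.18125118]
[0.484, 0.333, 0.137] [206.87374441 254.17716514] [512.99397318 212.05039268]
```

Call:
servo_tool(
  commands=[0.5,-0.5,15,0,0,0,0,0,15,0,0,0,0,0,12,0,0,0,0,0,7,0,0,0,0,0,0,0,0,0],
)

```text
time_s: 24.3
tool_pos: [0.4827, 0.3329, 0.1082]
tool_rot: [-179.8, 0.1, 95.0]
force: [-0.1, -0.3, -0.4]
grip_width: 0.0499
```

Call:
servo_tool(
  commands=[0,0,0,0,0,0,0,0,0,0,0,0,0,0,0,0,0,0,0,0,0,0,0,0,0,0,0,0,0,0,0,0,0,0,0,0,0,0,0,0,0,0],
  jaw=10,
  newtons=35,
)

```text
time_s: 25.0
tool_pos: [0.484, 0.3336, 0.1103]
tool_rot: [179.9, -0.0, 95.0]
force: [0.4, -0.4, 2.1]
grip_width: 0.0209
```

Call:
servo_tool(
  commands=[0,0,-2,0,0,0,0,0,-3,0,0,0,0,0,-4,0,0,0,0,0,-5,0,0,0,0,0,-5,0,0,0,0,0,-5,0,0,0,0,0,0,0,0,0],
)

```text
time_s: 25.7
tool_pos: [0.484, 0.3339, 0.1349]
tool_rot: [179.9, -0.0, 95.0]
force: [0.8, -0.2, -3.0]
grip_width: 0.021
```

```bash
python3 st.py .484 .333 .11;python3 - <<'E'
from h import *
a,_=snap('top','t7.png');b,_=snap('scene','s7.png')
cv2.imwrite('pics/c7.png',cv2.resize(np.hstack([a[150:230,150:230],b[210:290,180:260]])[...,::-1],None,fx=4.8,fy=4.8,interpolation=cv2.INTER_CUBIC))
E
```

```text
25.7 [  5.6084  21.912  -52.094   97.2472  18.3189  69.7668 -45.9101] [0.484  0.3339 0.1349] [179.9151  -0.0338  94.9808] [ 0.8241 -0.2297 -2.9528] 0.021040232834567785
tool shift -0.9074658556940101 -0.10350713811056737 24.946931501541965
```

View pics/c7.png

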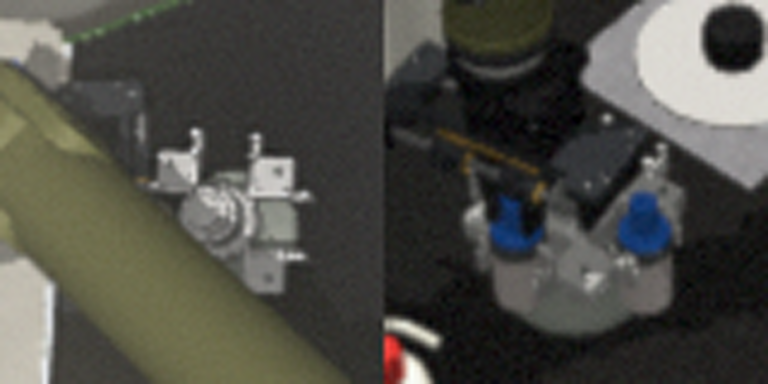

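```bash
cat > tray.py <<'E'
from h import *
import sys
p=cv2.imread(sys.argv[1])[...,::-1].astype(int);g=p.sum(2)
u,v=np.meshgrid(np.arange(512),np.arange(384))
W=onz('top',np.c_[u.ravel(),v.ravel()],.01).reshape(384,512,3)
x,y=W[...,0],W[...,1]
m=((g>480)&(x>.4)&(x<.72)&(y<-.1)&(y>-.42)).astype(np.uint8)
m=cv2.morphologyEx(m,cv2.MORPH_CLOSE,np.ones((5,5),np.uint8))
lab=cv2.connectedComponentsWithStats(m);i=1+np.argmax(lab[2][1:,4])
c=max(cv2.findContours((lab[1]==i).astype(np.uint8),cv2.RETR_EXTERNAL,cv2.CHAIN_APPROX_NONE)[0],key=len)[:,0]
for z in (.005,.026):
    print(z,lab[2][i],cv2.minAreaRect(onz('top',c,z)[:,:2].astype(np.float32)))
E
python3 tray.py pics/top0.png; python3 tray.py pics/t5.png
```

```text
0.005 [ 287  160   54   54 2349] ((0.5513478517532349, -0.2581779658794403), (0.22250482439994812, 0.2220280021429062), 83.28702545166016)
0.026 [ 287  160   54   54 2349] ((0.5482004880905151, -0.2553485631942749), (0.2196567803621292, 0.21918600797653198), 83.28702545166016)
0.005 [ 287  160   54   54 2350] ((0.5513384342193604, -0.258178174495697), (0.22251944243907928, 0.22202874720096588), 83.29301452636719)
0.026 [ 287  160   54   54 2350] ((0.548191249370575, -0.25534871220588684), (0.21967120468616486, 0.21918681263923645), 83.29301452636719)
```

Call:
servo_tool(
  commands=[0,0,-20,0,0,0,0,0,-25,0,0,0,0,0,-25,0,0,0,0,0,-25,0,0,0,0,0,-25,0,0,0,0,0,-20,0,0,0,0,0,0,0,0,0],
)

```text
time_s: 26.5
tool_pos: [0.4845, 0.3347, 0.2766]
tool_rot: [179.8, -0.1, 95.0]
force: [-0.6, -0.1, -2.0]
grip_width: 0.0211
```

```bash
python3 st.py .5 -.295 .28
```

```text
26.5 [  7.5896  16.2607 -54.4619  86.2292  13.3126  84.0348 -42.1199] [0.4845 0.3347 0.2766] [179.7506  -0.1243  94.9846] [-0.5813 -0.06   -2.0107] 0.021131632312959888
tool shift -628.6858902555435 -39.295686386186006 -3.445182619866649
```

Call:
servo_tool(
  commands=[-15,0,0,0,0,0,-30,0,0,0,0,0,-40,0,0,0,0,0,-45,0,0,0,0,0,-45,0,0,0,0,0,-45,0,0,0,0,0,-45,1,0,0,0,0,-45,1,0,0,0,0,-45,1,0,0,0,0,-45,1,0,0,0,0],
)

```text
time_s: 27.5
tool_pos: [0.5215, -0.0666, 0.2724]
tool_rot: [-179.9, 0.0, 95.0]
force: [1.4, 0.2, -2.3]
grip_width: 0.021
```

Call:
servo_tool(
  commands=[-45,0,0,0,0,0,-45,0,0,0,0,0,-45,0,0,0,0,0,-40,0,0,0,0,0,-30,0,0,0,0,0,-20,0,0,0,0,0,-10,0,0,0,0,0,0,0,0,0,0,0],
)

```text
time_s: 28.3
tool_pos: [0.5424, -0.2992, 0.2729]
tool_rot: [-179.9, -0.1, 94.9]
force: [-0.2, 0.5, -1.2]
grip_width: 0.0208
```

```bash
python3 st.py .545 -.30 .16;python3 - <<'E'
from h import *
a,_=snap('top','t8.png');b,_=snap('scene','s8.png')
cv2.imwrite('pics/c8.png',cv2.resize(np.hstack([a[140:240,250:370],b[120:220,220:340]])[...,::-1],None,fx=3.3,fy=3.3,interpolation=cv2.INTER_CUBIC))
E
python3 tray.py pics/t8.png
```

```text
28.3 [ 50.907   16.0365 -30.4103  82.4092   8.0547  83.8161  25.5172] [ 0.5424 -0.2992  0.2729] [-179.9369   -0.0656   94.9229] [-0.2108  0.4624 -1.1539] 0.020791528349072306
tool shift -1.011093196122481 2.507973859300086 112.89505132115465
0.005 [ 287  160   45   52 1814] ((0.553153932094574, -0.24251331388950348), (0.19100448489189148, 0.22194035351276398), 83.30513000488281)
0.026 [ 287  160   45   52 1814] ((0.549983561038971, -0.2398843765258789), (0.1885596215724945, 0.2190995067358017), 83.30513000488281)
```

View pics/c8.png

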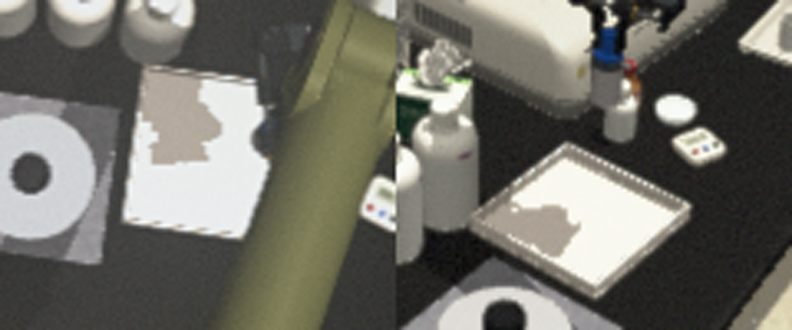

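Call:
servo_tool(
  commands=[-1,2.5,20,0,0,0,0,0,30,0,0,0,0,0,35,0,0,0,0,0,35,0,0,0,0,0,30,0,0,0,0,0,18,0,0,0,0,0,10,0,0,0,0,0,0,0,0,0],
)

```text
time_s: 29.2
tool_pos: [0.545, -0.2977, 0.0951]
tool_rot: [-179.9, -0.1, 95.1]
force: [0.1, 0.5, -2.1]
grip_width: 0.0212
```

Call:
servo_tool(
  commands=[0,0,2,0,0,0,0,0,2,0,0,0,0,0,1,0,0,0,0,0,0,0,0,0],
)

```text
time_s: 29.6
tool_pos: [0.5455, -0.2997, 0.0915]
tool_rot: [180.0, 0.0, 95.0]
force: [0.4, 0.1, -2.7]
grip_width: 0.0214
```

```bash
python3 st.py .545 -.30 .086
```

```text
29.6 [ 49.8404  23.0583 -29.1249  95.2163  12.1746  64.8431  22.4392] [ 0.5455 -0.2997  0.0915] [179.9653   0.0352  94.9716] [ 0.3721  0.0861 -2.7433] 0.021356029228171276
tool shift -0.21076300118888974 -0.5278964234184669 5.470233544302844
```

Call:
servo_tool(
  commands=[0,0,1.5,0,0,0,0,0,1.5,0,0,0,0,0,1,0,0,0,0,0,0,0,0,0],
)

```text
time_s: 30.0
tool_pos: [0.5451, -0.2995, 0.0866]
tool_rot: [-180.0, -0.0, 95.0]
force: [-0.2, -0.5, -2.8]
grip_width: 0.021
```

Call:
servo_tool(
  commands=[0,0,0.7,0,0,0,0,0,0.5,0,0,0,0,0,0,0,0,0],
)

```text
time_s: 30.3
tool_pos: [0.5455, -0.2997, 0.0865]
tool_rot: [180.0, 0.0, 95.0]
force: [-1.2, 1.0, 3.3]
grip_width: 0.0207
```

Contact with the floor. Release and rise, then move toward the second bucket.

Call:
servo_tool(
  commands=[0,0,0,0,0,0,0,0,0,0,0,0,0,0,0,0,0,0,0,0,0,0,0,0],
  jaw=50,
)

```text
time_s: 30.7
tool_pos: [0.5453, -0.2996, 0.0856]
tool_rot: [180.0, 0.0, 95.0]
force: [0.7, 0.7, -0.1]
grip_width: 0.0448
```

Call:
servo_tool(
  commands=[0,0,-15,0,0,0,0,0,-25,0,0,0,0,0,-35,0,0,0,0,0,-45,0,0,0,0,0,-45,0,0,0,30,0,-10,0,0,0,45,-5,0,0,0,0,45,-5,0,0,0,0,45,-5,0,0,0,0,45,-5,0,0,0,0],
)

```text
time_s: 31.7
tool_pos: [0.5068, -0.0901, 0.262]
tool_rot: [179.9, 0.1, 95.0]
force: [0.6, 0.3, 0.3]
grip_width: 0.0504
```

Call:
servo_tool(
  commands=[45,-5,0,0,0,0,45,-5,0,0,0,0,45,-5,0,0,0,0,45,-5,0,0,0,0,45,-5,0,0,0,0,45,-5,0,0,0,0,20,-5,0,0,0,0,0,0,0,0,0,0],
)

```text
time_s: 32.5
tool_pos: [0.4454, 0.1984, 0.2621]
tool_rot: [179.9, -0.0, 95.4]
force: [-0.2, -0.4, 0.2]
grip_width: 0.0499
```

```bash
python3 st.py .415 .266 .16;python3 - <<'E'
from h import *
a,_=snap('top','t9.png');b,_=snap('scene','s9.png')
cv2.imwrite('pics/c9.png',cv2.resize(np.hstack([a[140:240,250:370],b[120:220,220:340]])[...,::-1],None,fx=3.3,fy=3.3,interpolation=cv2.INTER_CUBIC))
E
python3 tray.py pics/t9.png
```

```text
32.5 [ 29.0823  -1.3176 -54.6106 100.4852  -1.0795  80.1796 -19.9026] [0.4454 0.1984 0.2621] [179.9025  -0.0246  95.4363] [-0.2217 -0.4174  0.2057] 0.04992256171977907
tool shift 70.22268755477191 -23.880082281381192 102.05463064285466
0.005 [ 287  160   54   54 2261] ((0.5513384342193604, -0.258178174495697), (0.22251944243907928, 0.22202874720096588), 83.29301452636719)
0.026 [ 287  160   54   54 2261] ((0.548191249370575, -0.25534871220588684), (0.21967120468616486, 0.21918681263923645), 83.29301452636719)
```

View pics/c9.png

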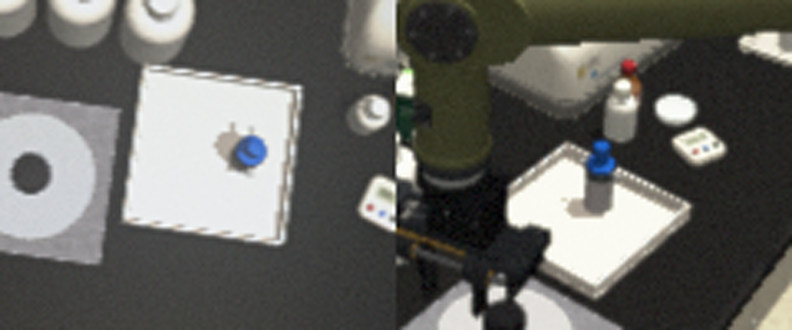

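Call:
servo_tool(
  commands=[20,-8,0,0,0,0,30,-10,0,0,0,0,20,-6,0,0,0,0,0,0,0,0,0,-8.5,0,0,0,0,0,-8.5,0,0,0,0,0,-8.5,0,0,0,0,0,-8.5,0,0,0,0,0,-8.5,0,0,0,0,0,0],
)

```text
time_s: 33.5
tool_pos: [0.4181, 0.2596, 0.2609]
tool_rot: [-180.0, 0.0, 137.3]
force: [0.3, -0.1, 0.4]
grip_width: 0.0497
```

```bash
python3 st.py .415 .266 .16;python3 - <<'E'
from h import *
b,_=snap('scene','s10.png')
n='scene';d=np.load(f'pics/{n}_d.npy');p=np.load(f'pics/{n}_p.npy').astype(int)
m=((p[...,2]>p[...,0]+30)).astype(np.uint8);m[:245]=0;m[285:]=0;m[:,:190]=0;m[:,260:]=0
l=cv2.connectedComponentsWithStats(m);print(l[2],l[3])
E
```

```text
33.5 [ 24.9247  -0.0706 -58.9572  99.8829  -0.0185  80.1658  13.2867] [0.4181 0.2596 0.2609] [-179.9783    0.0383  137.316 ] [ 0.2907 -0.1201  0.4083] 0.049726185103019516
tool shift 6.628432705317249 2.584847907242477 100.87695893261136
[[     0      0    512    384 196501]
 [   229    250     11     13    107]] [[255.51181419 191.46456761]
 [233.80373832 256.57009346]]
```

Call:
servo_tool(
  commands=[6.6,2.6,20,0,0,0,0,0,30,0,0,0,0,0,30,0,0,0,0,0,20,0,0,0,0,0,0,0,0,0,0,0,0,0,0,0],
)

```text
time_s: 34.15
tool_pos: [0.4144, 0.2675, 0.1612]
tool_rot: [180.0, -0.0, 137.3]
force: [-0.1, 0.0, 0.5]
grip_width: 0.0503
```

```bash
python3 st.py .415 .266 .11;python3 - <<'E'
from h import *
b,_=snap('scene','s11.png')
cv2.imwrite('pics/c11.png',cv2.resize(b[210:290,180:280][...,::-1],None,fx=6,fy=6,interpolation=cv2.INTER_CUBIC))
E
```

```text
34.15 [ 21.9883   6.3658 -60.3124 107.8937   5.9032  69.0438   7.042 ] [0.4144 0.2675 0.1612] [179.9957  -0.0154 137.331 ] [-0.1367  0.0474  0.4765] 0.050260735842471545
tool shift -1.468177755610964 -0.7276275992439762 51.213589453872984
```

View pics/c11.png

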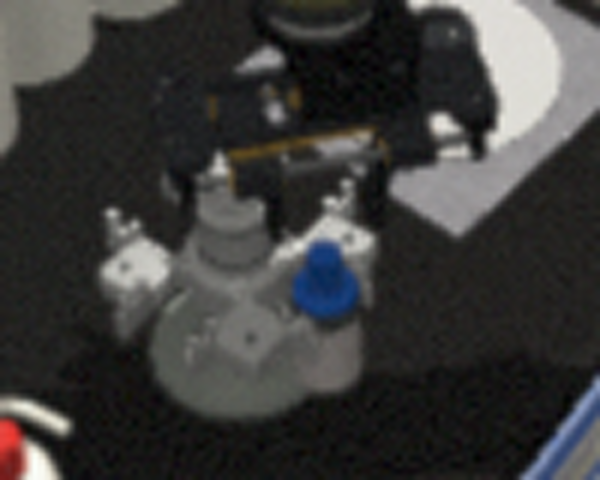

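Call:
servo_tool(
  commands=[-1,-0.5,15,0,0,0,0,0,15,0,0,0,0,0,13,0,0,0,0,0,8,0,0,0,0,0,0,0,0,0],
)

```text
time_s: 34.7
tool_pos: [0.4132, 0.2663, 0.1081]
tool_rot: [-179.8, -0.1, 137.5]
force: [0.0, 0.1, 0.1]
grip_width: 0.0501
```

Call:
servo_tool(
  commands=[0,0,0,0,0,0,0,0,0,0,0,0,0,0,0,0,0,0,0,0,0,0,0,0,0,0,0,0,0,0,0,0,0,0,0,0,0,0,0,0,0,0],
  jaw=10,
)

```text
time_s: 35.4
tool_pos: [0.4147, 0.2669, 0.11]
tool_rot: [180.0, 0.0, 137.5]
force: [0.6, 0.4, 2.3]
grip_width: 0.0214
```

Call:
servo_tool(
  commands=[0,0,-2,0,0,0,0,0,-3,0,0,0,0,0,-4,0,0,0,0,0,-5,0,0,0,0,0,-5,0,0,0,0,0,-5,0,0,0,0,0,0,0,0,0],
)

```text
time_s: 36.1
tool_pos: [0.4149, 0.2671, 0.1346]
tool_rot: [179.9, 0.0, 137.5]
force: [0.1, 0.1, -2.9]
grip_width: 0.0212
```

```bash
python3 st.py .415 .266 .28;python3 - <<'E'
from h import *
b,_=snap('scene','s12.png')
cv2.imwrite('pics/c12.png',cv2.resize(b[210:290,180:280][...,::-1],None,fx=6,fy=6,interpolation=cv2.INTER_CUBIC))
E
```

```text
36.1 [ 20.9603   8.5761 -60.0881 109.7565   8.1707  66.083    5.3068] [0.4149 0.2671 0.1346] [179.9302   0.0492 137.4767] [ 0.1001  0.1045 -2.886 ] 0.02119670573489517
tool shift -0.847501994420633 -0.7129628143830685 -145.3992638088481
```

View pics/c12.png

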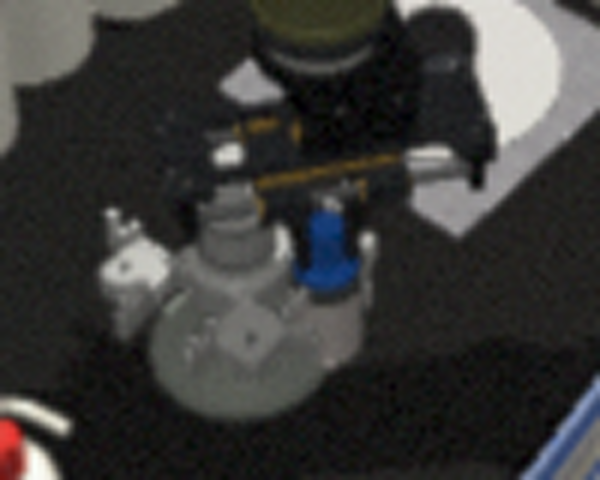

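Call:
servo_tool(
  commands=[0,0,-15,0,0,0,0,0,-25,0,0,0,0,0,-25,0,0,0,0,0,-25,0,0,8.5,0,0,-25,0,0,8.5,0,0,-20,0,0,8.5,0,0,-10,0,0,8.5,0,0,0,0,0,8.5,0,0,0,0,0,0],
)

```text
time_s: 37.05
tool_pos: [0.4144, 0.2671, 0.2798]
tool_rot: [179.9, -0.0, 95.0]
force: [0.3, -1.3, -2.5]
grip_width: 0.0208
```

```bash
python3 st.py .542 -.208 .28; python3 - <<'E'
from h import *
snap('top','t13.png')
E
python3 tray.py pics/t13.png
```

```text
37.05 [ 24.6306  -0.6367 -59.2245  98.0405  -0.5181  82.2228 -29.5349] [0.4144 0.2671 0.2798] [179.9288  -0.0017  94.9878] [ 0.3181 -1.2702 -2.4878] 0.020830395038901536
tool shift -484.4427217449056 85.82204394159652 -0.1932495022321512
0.005 [ 287  160   54   54 2267] ((0.5511199235916138, -0.2590632438659668), (0.22405092418193817, 0.22265902161598206), 83.1550064086914)
0.026 [ 287  160   54   54 2267] ((0.5479755401611328, -0.25622251629829407), (0.22118310630321503, 0.21980901062488556), 83.15499877929688)
```

Call:
servo_tool(
  commands=[-15,3,0,0,0,0,-30,6,0,0,0,0,-42,8,0,0,0,0,-45,8,0,0,0,0,-45,8,0,0,0,0,-45,8,0,0,0,0,-45,8,0,0,0,0,-45,8,0,0,0,0,-45,8,0,0,0,0,-45,8,0,0,0,0],
)

```text
time_s: 38.1
tool_pos: [0.522, -0.1291, 0.2786]
tool_rot: [-180.0, -0.0, 95.2]
force: [1.6, -0.1, -1.4]
grip_width: 0.0209
```

Call:
servo_tool(
  commands=[-38,6,0,0,0,0,-25,4,0,0,0,0,-14,2,0,0,0,0,-5,1,0,0,0,0,0,0,0,0,0,0,0,0,0,0,0,0],
)

```text
time_s: 38.7
tool_pos: [0.5422, -0.2058, 0.279]
tool_rot: [180.0, -0.0, 95.2]
force: [0.3, 0.4, -0.9]
grip_width: 0.0215
```

```bash
python3 st.py .542 -.208 .096;python3 - <<'E'
from h import *
a,_=snap('top','t14.png');b,_=snap('scene','s14.png')
cv2.imwrite('pics/c14.png',cv2.resize(np.hstack([a[140:240,250:370],b[120:220,220:340]])[...,::-1],None,fx=3.3,fy=3.3,interpolation=cv2.INTER_CUBIC))
E
```

```text
38.7 [ 46.4758  10.9314 -32.5873  87.5137   5.8638  83.2835  18.8426] [ 0.5422 -0.2058  0.279 ] [179.9919  -0.0381  95.1686] [ 0.3346  0.4456 -0.8831] 0.021475583554165012
tool shift -2.180611816518091 -0.44245898462981875 182.98802054805478
```

View pics/c14.png

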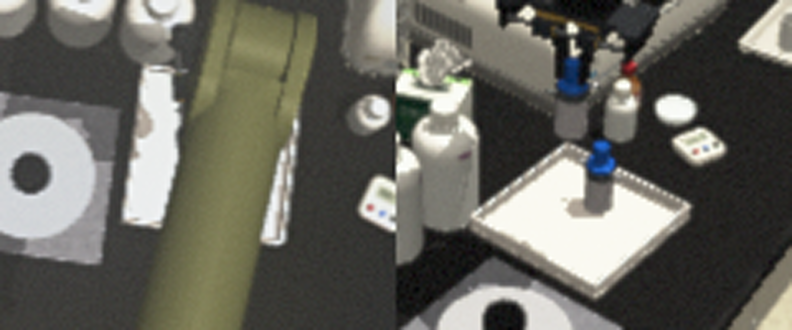

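```bash
python3 - <<'E'
from h import *
snap('scene','s15.png')
d=np.load('pics/scene_d.npy');P=cloud('scene',d)
m=(P[...,0]>.58)&(P[...,0]<.85)&(P[...,1]>-.3)&(P[...,1]<-.05)&(P[...,2]>.04)
v,u=np.where(m);k=(v>130)&(u<246);Q=P[v[k],u[k]];print(len(Q),Q.min(0),Q.max(0),np.percentile(Q,5,axis=0))
E
```

```text
898 [ 0.66630306 -0.29971995  0.04024365] [ 0.84992618 -0.05010727  0.19429544] [ 0.6712472  -0.2742661   0.05041426]
```

Call:
servo_tool(
  commands=[-2,-0.4,20,0,0,0,0,0,30,0,0,0,0,0,35,0,0,0,0,0,35,0,0,0,0,0,33,0,0,0,0,0,20,0,0,0,0,0,10,0,0,0,0,0,2,0,0,0,0,0,0,0,0,0],
)

```text
time_s: 39.75
tool_pos: [0.5425, -0.2099, 0.0947]
tool_rot: [179.9, 0.0, 95.0]
force: [-0.5, -0.1, -1.9]
grip_width: 0.0211
```

Call:
servo_tool(
  commands=[0,0,2,0,0,0,0,0,2,0,0,0,0,0,1,0,0,0,0,0,0,0,0,0],
)

```text
time_s: 40.15
tool_pos: [0.5419, -0.2101, 0.0889]
tool_rot: [180.0, 0.0, 95.0]
force: [0.7, -0.7, -0.8]
grip_width: 0.0209
```

Call:
servo_tool(
  commands=[0,0,1,0,0,0,0,0,1,0,0,0,0,0,0.5,0,0,0,0,0,0,0,0,0],
)

```text
time_s: 40.55
tool_pos: [0.5419, -0.21, 0.0864]
tool_rot: [180.0, 0.0, 95.0]
force: [0.9, -0.1, -0.3]
grip_width: 0.0209
```

Call:
servo_tool(
  commands=[0,0,0.6,0,0,0,0,0,0,0,0,0,0,0,0,0,0,0],
)

```text
time_s: 40.85
tool_pos: [0.5421, -0.2103, 0.0862]
tool_rot: [180.0, 0.0, 95.0]
force: [-1.1, 0.3, 2.3]
grip_width: 0.0212
```

Call:
servo_tool(
  commands=[0,0,0,0,0,0,0,0,0,0,0,0,0,0,0,0,0,0,0,0,0,0,0,0],
  jaw=50,
)

```text
time_s: 41.25
tool_pos: [0.5417, -0.2098, 0.0854]
tool_rot: [-180.0, -0.0, 95.0]
force: [-0.2, 0.7, -0.7]
grip_width: 0.0449
```

Call:
servo_tool(
  commands=[0,0,-15,0,0,0,0,0,-25,0,0,0,0,0,-35,0,0,0,0,0,-45,0,0,0,0,0,-45,0,0,0,30,0,-10,0,0,0,45,-5,0,0,0,0,45,-5,0,0,0,0,45,-5,0,0,0,0,45,-5,0,0,0,0],
)

```text
time_s: 42.25
tool_pos: [0.5033, -0.0005, 0.2619]
tool_rot: [179.9, 0.1, 95.0]
force: [0.1, -0.3, 0.5]
grip_width: 0.05
```

Call:
servo_tool(
  commands=[45,-5,0,0,0,0,45,-5,0,0,0,0,30,-5,0,0,0,0,0,0,0,0,0,0,0,0,0,0,0,0,0,0,0,0,0,0,0,0,0,0,0,0],
)

```text
time_s: 42.95
tool_pos: [0.4787, 0.1142, 0.2607]
tool_rot: [-180.0, 0.0, 94.8]
force: [-0.3, 0.6, -0.8]
grip_width: 0.0497
```

```bash
python3 st.py;python3 - <<'E'
from h import *
a,_=snap('top','t16.png');b,_=snap('scene','s16.png')
cv2.imwrite('pics/c16.png',cv2.resize(np.hstack([a[140:240,160:380],b[120:220,190:340][:, :150]])[...,::-1],None,fx=2.16,fy=2.16,interpolation=cv2.INTER_CUBIC))
cv2.imwrite('pics/c16b.png',cv2.resize(np.hstack([a[140:240,250:370],b[120:220,220:340]])[...,::-1],None,fx=3.3,fy=3.3,interpolation=cv2.INTER_CUBIC))
E
python3 tray.py pics/t16.png
```

```text
42.95 [ 31.5184  -0.4017 -47.2289 100.141   -0.2865  80.1374 -10.8305] [0.4787 0.1142 0.2607] [-179.997     0.0134   94.8302] [-0.2536  0.5939 -0.7781] 0.049661854476039366
0.005 [ 287  160   54   54 2163] ((0.5513478517532349, -0.2581779658794403), (0.22250482439994812, 0.2220280021429062), 83.28702545166016)
0.026 [ 287  160   54   54 2163] ((0.5482004880905151, -0.2553485631942749), (0.2196567803621292, 0.21918600797653198), 83.28702545166016)
```

View pics/c16.png

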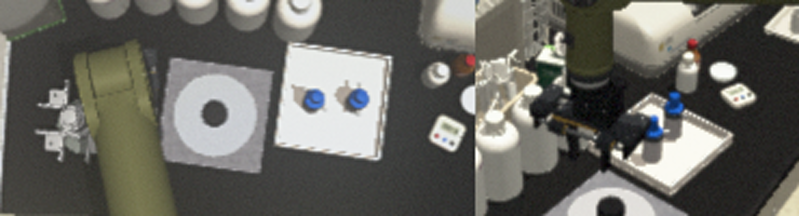

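View pics/c16b.png

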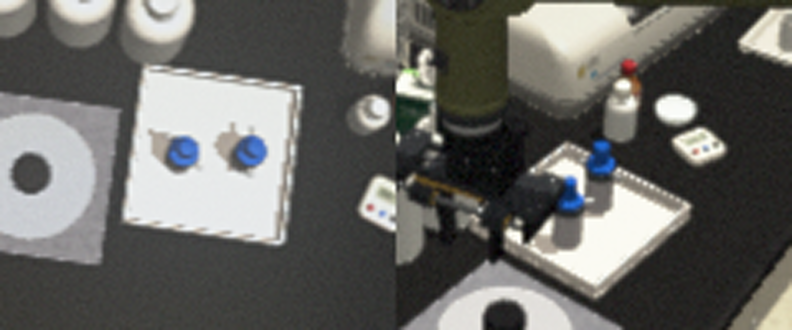

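```bash
python3 -c "
from h import *
print(env.sign_off())"
```

```text
the job is handed in; nothing more can be done
None
```

The job is done and handed in at about 43 s of the 210 s allowed. The hand-in gives no verdict, so what follows rests on my own checks.

**Lid:** I unscrewed it about 390° in two grips, lifted it clear and laid it knob up in the middle of the mat. I released it at (0.514, -0.008), against a measured mat centre of about (0.514, -0.008). The last top picture shows it flat and centred.

**Buckets:** only two hung in the rotor. The other two pockets showed no blue cap once the lid was off. I lifted both out and stood them in the tray at about (0.545, -0.300) and (0.542, -0.210). The last pictures show both upright.

**Tray and bystanders:** the tray measured the same at the start and the end, so I saw no knock. The small white bottle and the timer look untouched in the last pictures. The wash bottle was outside those crops, so I did not check it again. The arm kept clear of it by plan.

**Forces:** the wrist force readings after each move stayed below about 8 N.

**Disagreements:** the two cameras differed by up to about 5 mm on some points. I used the top camera or values in between, and the grasps came out centred. One depth-based fit of the lid's circle on the mat gave a wrong radius because the white tray edge leaked into it, so I ignored it.

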